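# Lock the charged jar into the bench mill

### The arm

A 6-joint arm with a two-finger parallel gripper is mounted at the origin on the work surface; the furniture and walls round the work are solid. World frame = base frame: x ahead of the robot, y to its left, z up, the work surface at z = 0. Lengths are in m, angles in rad, forces in N, time in s.
With the tool pointing down it reaches from about 0.35 to 0.975 m from the base axis. Payload 17.4 kg.
Tool frame: the origin (TCP) lies on the mounting face of the last link; the fingertips stand 173 mm ahead of it and the grasp point (between the pads) lies 155 mm ahead of it; z points along the fingers, y is the line along which they close (so a half turn about z gives the same grasp; the last joint's range is limited). The gripper opens to 85 mm and grips with 20 to 120 N. Pads are 22 mm wide; open, the fingers measure 114 mm over their backs; the gripper's body (76 mm by 85 mm) begins 54 mm behind the grasp point. The pads swing forward as they close: fully open they stand 13 mm farther back than shut.
Start: joints at [-1.157, 0.116, 1.442, -0, 1.584, -0.038], TCP at [0.295, -0.607, 0.405] pointing down, gripper open.
Joint ranges: [-2.83, 2.83], [-0.83, 2.19], [0.07, 2.5], [-1.14, 4.28], [0.01, 3], [-2.97, 2.97]. Speed limits (rad/s): [1.89, 1.89, 2.22, 3.14, 3.14, 3.14].

### API

Orientations are given as a unit quaternion [w, x, y, z].
In Python, from station import r, optics gives the robot as it stands.
- The arm moves only by the tool apply_moves, never from a script. Its argument "targets" is a list of rows, each an object of numbers: "grip": the opening in per cent of the stroke, from 0 (shut) to 100 (fully open); "x", "y", "z": the shift along the tool's x, y, z in m; "wx", "wy", "wz": the turn, a rotation vector about the tool's x, y, z in degrees. In form: [{"grip": .., "x": .., "y": .., "z": .., "wx": .., "wy": .., "wz": ..}, ...]. A call has 1 to 12 rows; each row is the pose to reach, as a shift and turn from the pose commanded when the call began, along the tool's axes at that moment; what a row does not reach only later rows make up. A row lasts 1/12 s, in which the tool goes at most 41.7 mm and 7.16 degrees, less where a joint would pass 70% of its speed; a pose out of reach is approached as far as the arm can. A call with a gripper value outside its range is refused whole. The fingers move at their own pace and stop on an object; "force" is the grip in N (left out, the last holds). Time passes only in rows, so rows that repeat a pose let the fingers close. It gives the time, the measured TCP pose, the force, the opening and the grip force at its end, in the units of the state.
- r.get_obs(): the state, without advancing time (a new reading comes with each control period).
- optics.camera(name): name is "side" or "top"; returns a dict with "img" (420x560x3 uint8, red, green, blue), "fovy" (degrees; the focal length in pixels is half the picture's height over the tangent of half this angle, whatever the lens; pixels are square), "cx", "cy" (the principal point, pixels), "cam_to_world" (4x4, takes a point from camera to world coordinates). Camera axes: x right, y up, looking along -z (the intrinsics and any distortion apply to the point x, -y, -z); pixel columns grow to the right and rows downward; lengths in m; the calibration is good to about 2 mm. A picture is of the moment at which its call begins. There is no depth.
- r.hand_in(): hands the job in; it is judged then, once.
The state is a dict: "clock": time; "joints": joint angles; "qd": joint speeds; "joint_efforts": joint torques, N m; "tcp_pos": TCP position; "eef_rot": TCP orientation; "wrist_force": force on the tool from outside, world axes, zero at the start; "wrist_torque": the same for the moment, N m; "gripper_width": opening from 0.0 (shut) to 1.0 (fully open); "grip_force": force on a finger pad.
Only numpy, scipy, OpenCV 4.12 (cv2) and the standard library are available. Lean on these libraries where they do the work, as an engineer would, in place of code of your own. Each camera call takes 0.05 s, during which the arm holds its last target. There are 200 camera calls.

### The job

Of the two closed mill jars on the ware board, lock the heavier into the bench mill: they look alike, so only lifting them tells which is charged. Lower it with its lugs through the collar's two slots, press it gently down against the sprung pad, turn it clockwise (seen from above) to the stop and let it spring up into the lock; the lighter jar ends standing on the board. The fit is close, so feel the jar in and force nothing, and leave the tin, cup, brush and scraper as they are.

Things in the scene. Friction and masses are not known exactly. Their poses are not given: they have to be found in the camera images.
- jar_a: Closed aluminium jar, outwardly the same as the other; one holds a full charge of grinding cylinders, one only a few and weighs about half as much (0.2 to 0.5 kg in all). Stands on the board. Origin: centre of its underside, z up; 124 mm high. Body 76 mm across, chamfered foot; ribbed steel lid 80 mm across, 66 to 84 mm up. Two steel lugs at the foot and the grip bar on the lid lie along its x axis.
- jar_a_grip (a point): Centre of the jar's grip bar: a black upright bar, 60 mm long (jar's x), 16 mm thick (jar's y), 28 mm tall, 96 to 124 mm above the jar's underside, on two short posts 12 mm clear of the lid; this point is 110 mm above the underside. Axes as the jar's.
- jar_a_lug (a point): Outer end of one of the jar's two foot lugs, at the jar's +x; the other is opposite at -x. Each sticks out to 46 mm from the jar's axis, is 14 mm wide and lies 4 to 12 mm above the underside.
- jar_b: Closed aluminium jar, outwardly the same as the other; one holds a full charge of grinding cylinders, one only a few and weighs about half as much (0.2 to 0.5 kg in all). Stands on the board. Origin: centre of its underside, z up; 124 mm high. Body 76 mm across, chamfered foot; ribbed steel lid 80 mm across, 66 to 84 mm up. Two steel lugs at the foot and the grip bar on the lid lie along its x axis.
- jar_b_grip (a point): Centre of the jar's grip bar: a black upright bar, 60 mm long (jar's x), 16 mm thick (jar's y), 28 mm tall, 96 to 124 mm above the jar's underside, on two short posts 12 mm clear of the lid; this point is 110 mm above the underside. Axes as the jar's.
- jar_b_lug (a point): Outer end of one of the jar's two foot lugs, at the jar's +x; the other is opposite at -x. Each sticks out to 46 mm from the jar's axis, is 14 mm wide and lies 4 to 12 mm above the underside.
- board: Wooden ware board lying flat on the bench, does not move; 150 (x) x 300 (y) x 16 mm, origin at the centre of its underside.
- mill: Bench jar mill, does not move: grey housing 200 (x) x 170 (y) x 52 mm, knob and switch on its -x face; origin at the centre of its underside, on the bench. A steel bayonet collar, 112 mm across, stands centred on top. A locked jar has its grip bar along the mill's x axis, either way round, and its underside 64 mm above the bench.
- socket (a point): Centre of the collar's mouth, level with the collar's top, 80 mm above the bench; axes as the mill's. The collar's lip has a 79 mm bore (1.5 mm of play round a jar) and is 8 mm thick, underside 72 mm above the bench. With lugs in the slots a jar rests on the sprung pad, underside about 68 mm above the bench; with the underside below 60 mm its lugs are under the lip and it can turn.
- slot (a point): Middle of one of the two lug slots in the collar's lip, at its top: 45 degrees anticlockwise from above from the mill's +x, 44 mm from the axis; the other slot is opposite (225 degrees). Each is 20 mm wide, so 3 mm of play each side of a lug.
- notch (a point): Middle of one of the two lock notches, on the mill's +x, 44 mm from the axis, 72 mm above the bench; the other is opposite. It is 4 mm deep, cut upward in the lip's underside, 45 degrees clockwise from the slot. Under the lip a jar turns easily (below about 0.3 N m) until its lugs meet a solid stop 3 to 5 degrees past the notch; let go there, it rises into the notches.
- pad (a joint): How far the sprung rubber pad in the collar is pressed down, m: 0 free, 0.004 with a jar locked, 0.008 when the lugs just clear the lip, 0.011 hard down (jar's underside 57 mm above the bench). It pushes up with 5.5 N at 0, rising 0.5 N per mm.
- tin: Bystander: flat white round tin, 70 mm across, 28 mm high; origin at the centre of its underside.
- cup: Bystander: unfired grey-brown cup, 76 mm across, 81 mm high; origin at the centre of its underside.
- brush: Bystander: flat brush, 225 mm long (y), 49 mm wide; origin under its centre.
- scraper: Bystander: scraper with dark handle, 195 mm long (y), 68 mm wide; origin under its centre.
Things that resemble listed ones, but are neither listed nor needed, are in the scene too. What is shaped like the jar_a but green or red is not meant.

How it is judged:
By the outcome, as a careful person would: the job done as asked, in the order asked, and still so for the second after the job is handed in, with the robot touching nothing.
It also fails if it takes over 72 s, if anything falls off the work surface, if the arm or the gripper's body presses on something with over 40 N, if the wrist force passes 120 N, or if a joint passes its speed limit or range.

## Working session

There is one attempt and no reset: what is moved stays moved. The work goes in short steps, Python scripts to look and compute and a tool call to move; the robot and the scene stay as the last step left them, time stands still between calls to the robot, and variables do not carry over. Pictures are saved under pics/ and viewed, at most 10 in all, crops included, and the job is handed in when it is done.

Besides the shell and the picture viewer there is one more tool, called after "Emit:" by a JSON object that holds its "op" and its "data", one argument or row to a line. apply_moves: Moves the arm, as the interface text tells. Its arguments: {"type":"object","properties":{"targets":{"type":"array"},"force":{"type":"number"}},"required":["targets"]}

```bash
mkdir -p pics; ls; python3 - <<'E'
from station import r, optics
import cv2,numpy as np
for n in("side","top"):
    c=optics.camera(n); cv2.imwrite(f"pics/{n}0.png",cv2.cvtColor(c["img"],cv2.COLOR_RGB2BGR))
    print(n,{k:(np.round(v,4).tolist() if k!="img" else None) for k,v in c.items()})
print(r.get_obs())
E
```

```text
pics
side {'img': None, 'fovy': 55.6928, 'cx': 277.0579, 'cy': 211.7516, 'cam_to_world': [[-0.999, -0.042, 0.0148, 0.5776], [0.0392, -0.6722, 0.7393, 0.6879], [-0.0211, 0.7391, 0.6732, 0.7102], [0.0, 0.0, 0.0, 1.0]]}
top {'img': None, 'fovy': 56.392, 'cx': 279.5063, 'cy': 208.1834, 'cam_to_world': [[-0.1111, 0.9613, -0.2521, 0.3223], [-0.9938, -0.1057, 0.035, 0.0258], [0.007, 0.2544, 0.9671, 1.0664], [0.0, 0.0, 0.0, 1.0]]}
{'clock': 0.1, 'joints': array([-1.15679367e+00,  1.16462308e-01,  1.44221474e+00,  3.64362558e-05,
        1.58398708e+00, -3.77856219e-02]), 'qd': array([ 0.00053245, -0.00221281, -0.00143567, -0.00158163,  0.00141746,
       -0.00011007]), 'joint_efforts': array([ 2.66170740e-03, -7.33665204e+01, -6.33788538e+01,  2.10614962e-04,
        5.32561855e-03, -2.25882353e-06]), 'tcp_pos': array([ 0.29469877, -0.60728741,  0.40400941]), 'eef_rot': array([-5.29692470e-04,  9.74594038e-01,  2.23978065e-01, -8.22879970e-05]), 'wrist_force': array([-0.4680488 , -0.33414554, -0.49239915]), 'wrist_torque': array([-0.05685303, -0.03701277,  0.05148179]), 'grip_force': 0.0, 'gripper_width': 1.000071102990591}
```

View pics/top0.png

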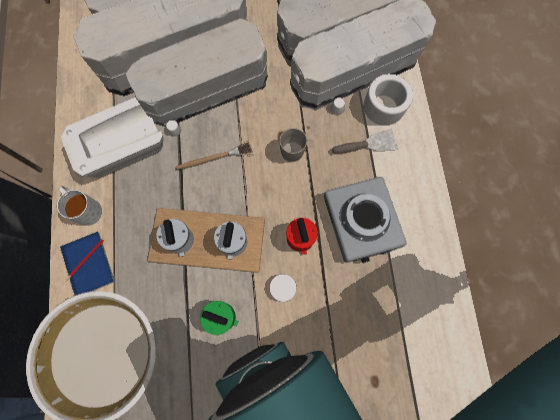

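View pics/side0.png

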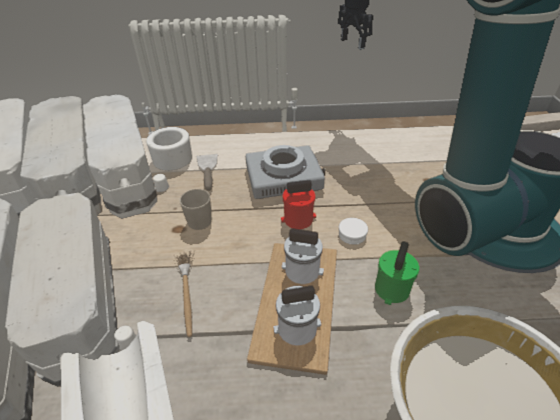

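The top picture shows the jars at about (172,236) and (230,237), the mill collar at (366,215), and the red jar at (302,234) between them. In the side picture the jars are at (297,315) and (303,255), with the mill at (284,165). I'll zoom in for keypoints.

```bash
python3 - <<'E'
import cv2,numpy as np
t=cv2.imread("pics/top0.png");s=cv2.imread("pics/side0.png")
def crop(im,x0,y0,w,h,k):
    o=cv2.resize(im[y0:y0+h,x0:x0+w],None,fx=k,fy=k,interpolation=cv2.INTER_CUBIC)
    for x in range(x0-x0%10+10,x0+w,10):
        cv2.line(o,((x-x0)*k,0),((x-x0)*k,5 if x%50 else 14),(0,0,255),1)
    for y in range(y0-y0%10+10,y0+h,10):
        cv2.line(o,(0,(y-y0)*k),(5 if y%50 else 14,(y-y0)*k),(0,0,255),1)
    return o
C=np.zeros((600,800,3),np.uint8)
def put(o,x,y): C[y:y+o.shape[0],x:x+o.shape[1]]=o
put(crop(t,145,205,120,70,4),0,0)
put(crop(t,325,175,80,90,4),480,0)
put(crop(s,240,140,100,60,4),0,280)
put(crop(s,250,225,95,60,4),400,360)
put(crop(s,250,280,95,20,4),0,520)
cv2.imwrite("pics/c1.png",C)
put(crop(s,250,225,90,125,4),0,0)
cv2.imwrite("pics/c2.png",crop(s,245,225,100,145,4))
E
```

```text
(no output)
```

View pics/c1.png

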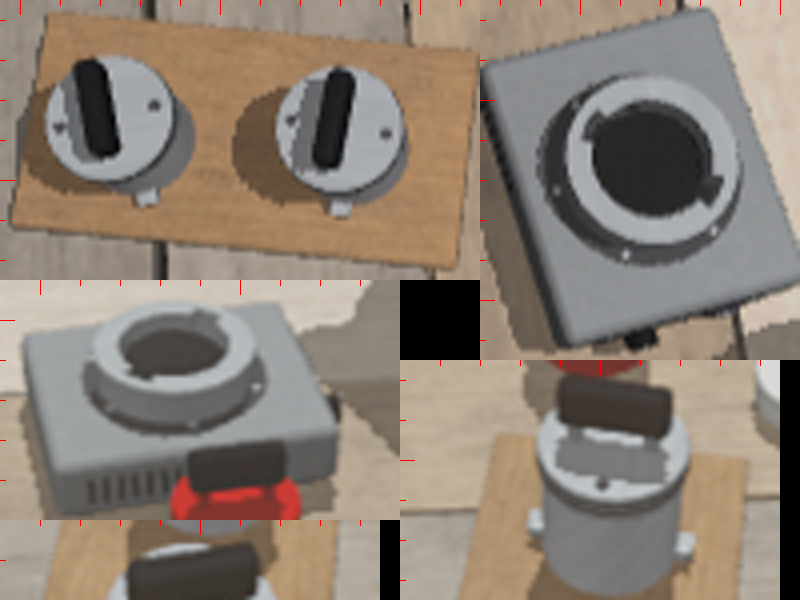

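View pics/c2.png

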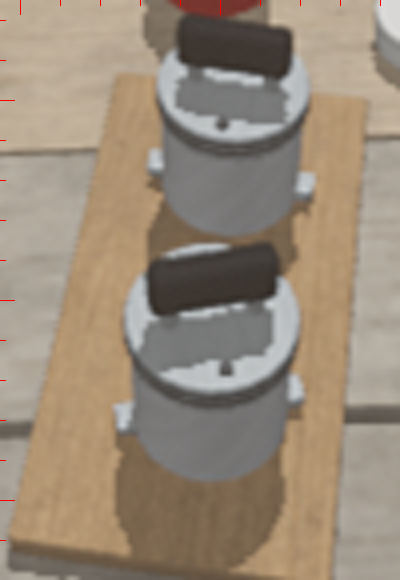

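The crops give lug, lid, bar, collar, slot and corner positions in both views, for example the left jar's lid at about (172,234) and the collar at about (368,214). Next is a joint least-squares fit, including radial distortion.

```bash
cat > geo.py <<'E'
import numpy as np,cv2
from scipy.optimize import least_squares
class Cam:
    def __init__(s,c):
        s.f=210/np.tan(np.radians(c["fovy"])/2); s.c=np.array([c["cx"],c["cy"]]); s.T=np.linalg.inv(c["cam_to_world"]); s.img=c["img"]
    def proj(s,P,k=0.):
        p=np.atleast_2d(P)@s.T[:3,:3].T+s.T[:3,3]
        u=np.c_[p[:,0],-p[:,1]]/-p[:,2:]
        return s.c+s.f*u*(1+k*(u**2).sum(1,keepdims=True))
def place(q,L):
    L=np.asarray(L,float);c,s=np.cos(q[2]),np.sin(q[2])
    return np.c_[q[0]+c*L[:,0]-s*L[:,1],q[1]+s*L[:,0]+c*L[:,1],L[:,2]]
def bar(img,x0,y0,x1,y1):
    g=img[y0:y1,x0:x1].max(2)<75
    n,l,st,ce=cv2.connectedComponentsWithStats(g.astype(np.uint8))
    i=1+np.argmax(st[1:,4]); return ce[i]+[x0,y0]
E
cat > fit.py <<'E'
from geo import *
from station import optics
cs={n:Cam(optics.camera(n)) for n in("top","side")}
o={"a":(145,205,0,0),"m":(325,175,480,0),"s":(240,140,0,280),"c":(245,225,0,0)}
def px(k,*p): x,y,u,v=o[k]; return np.array([[x+(a-u)/4-.375,y+(b-v)/4-.375] for a,b in p])
s=.7071*.046
obs=[ # body, cam, local, pix
("board","top",[(.075,.15,.016),(.075,-.15,.016),(-.075,-.15,.016),(-.075,.15,.016)],px("a",(47,14),(480,50),(458,266),(10,226))),
("board","side",[(.075,-.15,.016),(-.075,-.15,.016),(.075,.15,.016),(-.075,.15,.016)],px("c",(117,75),(368,98),(10,542),(333,578))),
("L","top",[(0,0,.1),(-.046,0,.024)],px("a",(110,119),(148,202))),
("R","top",[(0,0,.1),(-.046,0,.024)],px("a",(340,130),(340,213))),
("L","side",[(.046,0,.024),(-.046,0,.024),(0,0,.1)],px("c",(116,418),(302,390),(212,318))),
("R","side",[(.046,0,.024),(-.046,0,.024),(0,0,.1)],px("c",(149,163),(315,184),(233,90))),
("mill","top",[(0,0,.08),(s,s,.08),(-s,-s,.08),(.1,.085,.052),(.1,-.085,.052)],px("m",(653,159),(594,124),(714,190),(488,65),(712,12))),
("mill","side",[(0,0,.08),(s,s,.08),(-s,-s,.08),(.1,-.085,.052),(-.1,-.085,.052),(.1,.085,.052),(-.1,.085,.052)],px("s",(175,346),(140,374),(206,317),(25,338),(278,305),(62,470),(337,428))),
]
bb={("L","top"):(155,215,182,255),("R","top"):(215,215,240,255),("L","side"):(275,280,322,310),("R","side"):(285,226,322,248)}
for (b,c),w in bb.items():
    p=bar(cs[c].img,*w);print(b,c,p.round(1)); obs.append((b,c,[(0,0,.126)],p[None]))
names=["board","L","R","mill"]
x0=np.r_[.55,.2,0, .55,.25,0, .55,.15,0, .55,-.15,0, 0,0]
def res(x,show=False):
    out=[]
    for b,c,l,p in obs:
        i=names.index(b);e=cs[c].proj(place(x[3*i:3*i+3],l),x[12 if c=="top" else 13])-p
        if show: print(b,c,e.round(1).tolist())
        out.append(e.ravel())
    return np.concatenate(out)
f=least_squares(res,x0,loss="soft_l1");res(f.x,1)
for i,n in enumerate(names): print(n,f.x[3*i:3*i+2].round(4),np.degrees(f.x[3*i+2]).round(2))
print("k",f.x[12:])
E
python3 fit.py
```

```text
L top [168.6 231.8]
R top [227.9 234.6]
L side [297.8 294.4]
R side [303.1 236.2]
board top [[0.0, 0.0], [-1.3, 0.0], [-1.1, 0.5], [0.6, 0.5]]
board side [[-0.6, -0.6], [-0.3, -0.1], [0.2, -1.4], [-0.1, 0.4]]
L top [[-0.4, -0.2], [0.1, 0.9]]
R top [[-0.4, -0.3], [0.3, 1.0]]
L side [[0.0, 0.1], [-0.3, 0.2], [-0.2, -0.7]]
R side [[-0.1, 0.2], [-0.6, 0.6], [0.0, -2.1]]
mill top [[-0.1, 0.2], [-1.0, 0.5], [0.3, 0.9], [-2.4, -0.2], [0.1, -2.5]]
mill side [[-0.1, -0.7], [-0.5, 0.4], [0.9, -1.2], [-1.4, -2.3], [0.6, -2.5], [-1.9, -0.3], [2.0, -0.1]]
L top [[0.4, 0.3]]
R top [[0.1, 0.2]]
L side [[-0.1, 0.6]]
R side [[0.1, 0.2]]
board [0.5312 0.1968] -11.18
L [0.5367 0.2684] 6.53
R [0.5144 0.1242] -13.57
mill [ 0.5372 -0.2368] 9.14
k [-0.09106384 -0.09957286]
```

```bash
cat > go.py <<'E'
import sys,numpy as np
from station import r
from scipy.spatial.transform import Rotation as R
def state():
    o=r.get_obs();q=o["eef_rot"];M=R.from_quat([q[1],q[2],q[3],q[0]]);m=M.as_matrix()
    th=np.degrees(np.arctan2(m[1,0],m[0,0]));g=o["tcp_pos"]+.155*m[:,2]
    return o,M,g,th
if __name__=="__main__":
    o,M,g,th=state()
    print("t",round(o["clock"],2),"grasp",g.round(4),"th",th.round(2),"F",o["wrist_force"].round(2),"T",o["wrist_torque"].round(3),"w",round(o["gripper_width"],3),"gf",round(o["grip_force"],1))
    for a in sys.argv[1:]:   # x,y,z,theta of grasp point
        x,y,z,t=map(float,a.split(","))
        c,s=np.cos(np.radians(t)),np.sin(np.radians(t))
        D=np.array([[c,s,0],[s,-c,0],[0,0,-1]])
        tcp=np.array([x,y,z])-.155*D[:,2]
        print(a,"shift mm",(M.inv().apply(tcp-o["tcp_pos"])*1e3).round(1),"rv deg",np.degrees((M.inv()*R.from_matrix(D)).as_rotvec()).round(2))
E
python3 go.py 0.514,0.124,0.21,-13.6
```

```text
t 0.2 grasp [ 0.2946 -0.6072  0.2492] th 25.88 F [0.02 0.43 1.01] T [ 0.049  0.044 -0.022] w 1.001 gf 0.0
0.514,0.124,0.21,-13.6 shift mm [ 516.6 -562.2   39.7] rv deg [-4.000e-02  1.000e-02  3.948e+01]
```

Emit:
{"op": "apply_moves", "data": {
  "targets": [
    {"grip": 60, "x": 0.01, "y": -0.011, "z": 0, "wx": 0, "wy": 0, "wz": 1},
    {"grip": 60, "x": 0.03, "y": -0.033, "z": 0, "wx": 0, "wy": 0, "wz": 3},
    {"grip": 60, "x": 0.055, "y": -0.06, "z": 0, "wx": 0, "wy": 0, "wz": 5},
    {"grip": 60, "x": 0.08, "y": -0.087, "z": 0, "wx": 0, "wy": 0, "wz": 8},
    {"grip": 60, "x": 0.105, "y": -0.114, "z": 0, "wx": 0, "wy": 0, "wz": 10},
    {"grip": 60, "x": 0.13, "y": -0.141, "z": 0, "wx": 0, "wy": 0, "wz": 12},
    {"grip": 60, "x": 0.155, "y": -0.168, "z": 0, "wx": 0, "wy": 0, "wz": 14},
    {"grip": 60, "x": 0.18, "y": -0.195, "z": 0, "wx": 0, "wy": 0, "wz": 16},
    {"grip": 60, "x": 0.205, "y": -0.222, "z": 0, "wx": 0, "wy": 0, "wz": 18},
    {"grip": 60, "x": 0.23, "y": -0.249, "z": 0, "wx": 0, "wy": 0, "wz": 20},
    {"grip": 60, "x": 0.255, "y": -0.276, "z": 0, "wx": 0, "wy": 0, "wz": 22},
    {"grip": 60, "x": 0.28, "y": -0.303, "z": 0, "wx": 0, "wy": 0, "wz": 24}
  ]
}}

```text
clock: 1.2
tcp_pos: [0.4142, -0.2107, 0.4048]
eef_rot: [0.0, 1.0, 0.015, 0.0]
wrist_force: [0.6, -1.0, -0.2]
gripper_width: 0.599
grip_force: 0.0
```

```bash
python3 go.py 0.514,0.124,0.21,-13.6
```

```text
t 1.2 grasp [ 0.4143 -0.2107  0.2498] th 1.77 F [ 0.61 -1.05 -0.19] T [-0.084 -0.06   0.017] w 0.599 gf 0.0
0.514,0.124,0.21,-13.6 shift mm [ 110.  -331.5   39.8] rv deg [ 1.000e-02 -2.000e-02  1.537e+01]
```

Emit:
{"op": "apply_moves", "data": {
  "targets": [
    {"grip": 60, "x": 0.011, "y": -0.034, "z": 0, "wx": 0, "wy": 0, "wz": 2},
    {"grip": 60, "x": 0.023, "y": -0.07, "z": 0.002, "wx": 0, "wy": 0, "wz": 4},
    {"grip": 60, "x": 0.035, "y": -0.106, "z": 0.005, "wx": 0, "wy": 0, "wz": 6},
    {"grip": 60, "x": 0.047, "y": -0.142, "z": 0.01, "wx": 0, "wy": 0, "wz": 8},
    {"grip": 60, "x": 0.059, "y": -0.178, "z": 0.015, "wx": 0, "wy": 0, "wz": 10},
    {"grip": 60, "x": 0.071, "y": -0.214, "z": 0.02, "wx": 0, "wy": 0, "wz": 11},
    {"grip": 60, "x": 0.082, "y": -0.247, "z": 0.025, "wx": 0, "wy": 0, "wz": 12},
    {"grip": 60, "x": 0.092, "y": -0.277, "z": 0.03, "wx": 0, "wy": 0, "wz": 13},
    {"grip": 60, "x": 0.1, "y": -0.302, "z": 0.034, "wx": 0, "wy": 0, "wz": 14},
    {"grip": 60, "x": 0.106, "y": -0.32, "z": 0.038, "wx": 0, "wy": 0, "wz": 15},
    {"grip": 60, "x": 0.11, "y": -0.3315, "z": 0.04, "wx": 0, "wy": 0, "wz": 15.4},
    {"grip": 60, "x": 0.11, "y": -0.3315, "z": 0.04, "wx": 0, "wy": 0, "wz": 15.4}
  ]
}}

```text
clock: 2.2
tcp_pos: [0.5136, 0.1243, 0.3638]
eef_rot: [-0.0, 0.993, -0.117, -0.001]
wrist_force: [1.1, -0.2, -0.4]
gripper_width: 0.602
grip_force: 0.0
```

```bash
python3 go.py 0.5144,0.1242,0.127,-13.6; python3 - <<'E'
from station import r,optics
import cv2,numpy as np
F=[]
for i in range(4):
    c=optics.camera("side" if i%2 else "top");F.append(r.get_obs()["wrist_force"])
    if i<2: cv2.imwrite(f"pics/g{i}.png",cv2.cvtColor(c["img"],cv2.COLOR_RGB2BGR))
print(np.mean(F,0),np.std(F,0))
a=cv2.imread("pics/g0.png")[190:290,170:290];b=cv2.imread("pics/g1.png")[130:300,240:370]
C=np.zeros((510,790,3),np.uint8);C[:333,:400]=cv2.resize(a,(400,333));C[:510,400:790]=cv2.resize(b,(390,510));cv2.imwrite("pics/c3.png",C)
E
```

```text
t 2.2 grasp [0.5134 0.1244 0.2088] th -13.42 F [ 1.12 -0.17 -0.39] T [-0.029  0.035  0.004] w 0.602 gf 0.0
0.5144,0.1242,0.127,-13.6 shift mm [ 0.9 -0.1 81.8] rv deg [0.01 0.08 0.18]
[ 0.04909238 -0.11309765 -0.58676158] [0.69455331 0.62227197 0.19727629]
```

View pics/c3.png

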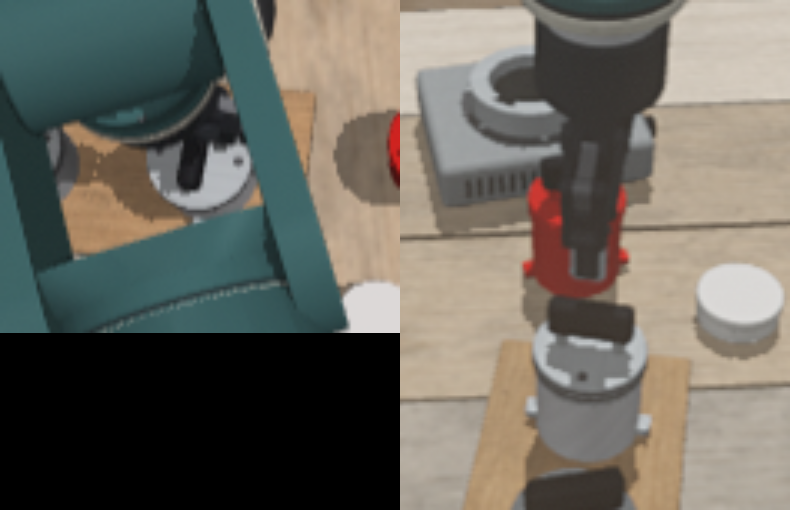

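The gripper sits squarely above the right jar's bar: in the side view the pad is at crop x≈587 and the bar at ≈590. I'll descend and close gently.

Emit:
{"op": "apply_moves", "data": {
  "force": 30,
  "targets": [
    {"grip": 60, "x": 0.001, "y": 0, "z": 0.015, "wx": 0, "wy": 0.1, "wz": 0.2},
    {"grip": 60, "x": 0.001, "y": 0, "z": 0.035, "wx": 0, "wy": 0.1, "wz": 0.2},
    {"grip": 60, "x": 0.001, "y": 0, "z": 0.055, "wx": 0, "wy": 0.1, "wz": 0.2},
    {"grip": 60, "x": 0.001, "y": 0, "z": 0.07, "wx": 0, "wy": 0.1, "wz": 0.2},
    {"grip": 60, "x": 0.001, "y": 0, "z": 0.079, "wx": 0, "wy": 0.1, "wz": 0.2},
    {"grip": 50, "x": 0.001, "y": 0, "z": 0.082, "wx": 0, "wy": 0.1, "wz": 0.2},
    {"grip": 40, "x": 0.001, "y": 0, "z": 0.082, "wx": 0, "wy": 0.1, "wz": 0.2},
    {"grip": 30, "x": 0.001, "y": 0, "z": 0.082, "wx": 0, "wy": 0.1, "wz": 0.2},
    {"grip": 24, "x": 0.001, "y": 0, "z": 0.082, "wx": 0, "wy": 0.1, "wz": 0.2},
    {"grip": 20, "x": 0.001, "y": 0, "z": 0.082, "wx": 0, "wy": 0.1, "wz": 0.2},
    {"grip": 10, "x": 0.001, "y": 0, "z": 0.082, "wx": 0, "wy": 0.1, "wz": 0.2},
    {"grip": 10, "x": 0.001, "y": 0, "z": 0.082, "wx": 0, "wy": 0.1, "wz": 0.2}
  ]
}}

```text
clock: 3.4
tcp_pos: [0.5145, 0.1224, 0.2838]
eef_rot: [-0.0, 0.993, -0.119, 0.002]
wrist_force: [-0.8, 2.3, 7.7]
gripper_width: 0.179
grip_force: 33.1
```

```bash
python3 go.py 0.5144,0.1242,0.167,-13.6
```

```text
t 3.4 grasp [0.515  0.1225 0.1288] th -13.7 F [-0.81  2.33  7.72] T [0.31  0.163 0.028] w 0.179 gf 33.1
0.5144,0.1242,0.167,-13.6 shift mm [ -0.4  -1.7 -38.2] rv deg [-0.06 -0.17 -0.1 ]
```

Emit:
{"op": "apply_moves", "data": {
  "targets": [
    {"grip": 10, "x": 0, "y": 0, "z": -0.003, "wx": 0, "wy": 0, "wz": 0},
    {"grip": 10, "x": 0, "y": 0, "z": -0.008, "wx": 0, "wy": 0, "wz": 0},
    {"grip": 10, "x": 0, "y": 0, "z": -0.015, "wx": 0, "wy": 0, "wz": 0},
    {"grip": 10, "x": 0, "y": 0, "z": -0.022, "wx": 0, "wy": 0, "wz": 0},
    {"grip": 10, "x": 0, "y": 0, "z": -0.03, "wx": 0, "wy": 0, "wz": 0},
    {"grip": 10, "x": 0, "y": 0, "z": -0.036, "wx": 0, "wy": 0, "wz": 0},
    {"grip": 10, "x": 0, "y": 0, "z": -0.039, "wx": 0, "wy": 0, "wz": 0},
    {"grip": 10, "x": 0, "y": 0, "z": -0.04, "wx": 0, "wy": 0, "wz": 0},
    {"grip": 10, "x": 0, "y": 0, "z": -0.04, "wx": 0, "wy": 0, "wz": 0}
  ]
}}

```text
clock: 4.15
tcp_pos: [0.5142, 0.1223, 0.3229]
eef_rot: [0.0, 0.993, -0.119, 0.001]
wrist_force: [0.7, -0.0, -4.5]
gripper_width: 0.18
grip_force: 31.7
```

```bash
cat > wt.py <<'E'
from station import r,optics
import cv2,numpy as np
F=[];T=[]
for i in range(6):
    n="side" if i%2 else "top"
    c=optics.camera(n);o=r.get_obs();F.append(o["wrist_force"]);T.append(o["wrist_torque"])
    if i<2: np.savez(f"pics/last_{n}.npz",**c)
print("F",np.mean(F,0).round(2),np.std(F,0).round(2),"T",np.mean(T,0).round(3))
E
python3 wt.py; python3 go.py 0.5144,0.1242,0.167,-13.6
```

```text
F [ 0.02 -0.2  -4.68] [0.49 0.4  0.37] T [-0.003  0.006 -0.008]
t 4.45 grasp [0.5144 0.1222 0.1674] th -13.72 F [-0.53 -0.05 -4.08] T [ 0.021  0.037 -0.01 ] w 0.183 gf 31.7
0.5144,0.1242,0.167,-13.6 shift mm [-0.3 -1.9  0.4] rv deg [ 0.01 -0.07 -0.12]
```

Lifted, the right jar reads about 4.1 to 4.7 N, or 0.42 to 0.48 kg. The lighter one can be at most about 0.25 kg, so this is the heavy jar. Next I raise it and carry it over the mill.

```bash
python3 go.py 0.52,0.03,0.28,20 0.5372,-0.2368,0.24,54.1
```

```text
t 4.45 grasp [0.5144 0.1222 0.1674] th -13.72 F [-0.53 -0.05 -4.08] T [ 0.021  0.037 -0.01 ] w 0.183 gf 31.7
0.52,0.03,0.28,20 shift mm [  27.6   88.3 -112.6] rv deg [ 3.000e-02 -7.000e-02 -3.372e+01]
0.5372,-0.2368,0.24,54.1 shift mm [107.6 343.4 -72.4] rv deg [ 5.000e-02 -6.000e-02 -6.782e+01]
```

Emit:
{"op": "apply_moves", "data": {
  "force": 70,
  "targets": [
    {"grip": 10, "x": 0, "y": 0, "z": -0.01, "wx": 0, "wy": 0, "wz": 0},
    {"grip": 10, "x": 0, "y": 0, "z": -0.03, "wx": 0, "wy": 0, "wz": -2},
    {"grip": 10, "x": 0.003, "y": 0.01, "z": -0.055, "wx": 0, "wy": 0, "wz": -6},
    {"grip": 10, "x": 0.009, "y": 0.03, "z": -0.08, "wx": 0, "wy": 0, "wz": -10},
    {"grip": 10, "x": 0.017, "y": 0.055, "z": -0.1, "wx": 0, "wy": 0, "wz": -14},
    {"grip": 10, "x": 0.026, "y": 0.083, "z": -0.112, "wx": 0, "wy": 0, "wz": -19},
    {"grip": 10, "x": 0.035, "y": 0.112, "z": -0.117, "wx": 0, "wy": 0, "wz": -24},
    {"grip": 10, "x": 0.044, "y": 0.141, "z": -0.117, "wx": 0, "wy": 0, "wz": -29},
    {"grip": 10, "x": 0.053, "y": 0.17, "z": -0.117, "wx": 0, "wy": 0, "wz": -34},
    {"grip": 10, "x": 0.062, "y": 0.199, "z": -0.117, "wx": 0, "wy": 0, "wz": -39},
    {"grip": 10, "x": 0.071, "y": 0.228, "z": -0.117, "wx": 0, "wy": 0, "wz": -44},
    {"grip": 10, "x": 0.08, "y": 0.257, "z": -0.117, "wx": 0, "wy": 0, "wz": -49}
  ]
}}

```text
clock: 5.45
tcp_pos: [0.5305, -0.1478, 0.4408]
eef_rot: [0.001, 0.952, 0.305, 0.001]
wrist_force: [-0.0, 0.2, -4.7]
gripper_width: 0.179
grip_force: 72.0
```

```bash
python3 go.py 0.5372,-0.2368,0.24,54.1
```

```text
t 5.45 grasp [ 0.5309 -0.1479  0.2858] th 35.53 F [-0.02  0.2  -4.72] T [ 0.041 -0.012  0.017] w 0.179 gf 72.0
0.5372,-0.2368,0.24,54.1 shift mm [-46.4  76.2  45.8] rv deg [  0.12  -0.07 -18.57]
```

Emit:
{"op": "apply_moves", "data": {
  "targets": [
    {"grip": 10, "x": -0.012, "y": 0.02, "z": 0, "wx": 0, "wy": 0, "wz": -5},
    {"grip": 10, "x": -0.023, "y": 0.038, "z": 0.002, "wx": 0, "wy": 0, "wz": -9},
    {"grip": 10, "x": -0.033, "y": 0.054, "z": 0.008, "wx": 0, "wy": 0, "wz": -13},
    {"grip": 10, "x": -0.041, "y": 0.067, "z": 0.02, "wx": 0, "wy": 0, "wz": -16},
    {"grip": 10, "x": -0.045, "y": 0.074, "z": 0.033, "wx": 0, "wy": 0, "wz": -18},
    {"grip": 10, "x": -0.0464, "y": 0.0762, "z": 0.043, "wx": 0.1, "wy": 0, "wz": -18.6},
    {"grip": 10, "x": -0.0464, "y": 0.0762, "z": 0.0458, "wx": 0.1, "wy": 0, "wz": -18.6},
    {"grip": 10, "x": -0.0464, "y": 0.0762, "z": 0.0458, "wx": 0.1, "wy": 0, "wz": -18.6}
  ]
}}

```text
clock: 6.12
tcp_pos: [0.537, -0.235, 0.3936]
eef_rot: [-0.001, 0.892, 0.453, 0.0]
wrist_force: [0.6, -0.4, -4.6]
gripper_width: 0.175
grip_force: 71.9
```

```bash
python3 wt.py; python3 go.py 0.5372,-0.2368,0.24,54.1; python3 - <<'E'
import numpy as np,cv2
from geo import *
C=np.zeros((560,800,3),np.uint8)
def crop(n,x0,y0,w,h,k):
    im=cv2.cvtColor(np.load(f"pics/last_{n}.npz")["img"],cv2.COLOR_RGB2BGR)
    o=cv2.resize(im[y0:y0+h,x0:x0+w],None,fx=k,fy=k,interpolation=cv2.INTER_CUBIC)
    for x in range(x0-x0%10+10,x0+w,10): cv2.line(o,((x-x0)*k,0),((x-x0)*k,5 if x%50 else 14),(0,0,255),1)
    for y in range(y0-y0%10+10,y0+h,10): cv2.line(o,(0,(y-y0)*k),(5 if y%50 else 14,(y-y0)*k),(0,0,255),1)
    return o
a=crop("top",320,165,100,110,4);b=crop("side",235,90,100,130,4)
C[:a.shape[0],:400]=a;C[:b.shape[0],400:]=b
cv2.imwrite("pics/c4.png",C)
E
```

```text
F [ 0.07 -0.16 -4.65] [0.44 0.75 0.26] T [ 0.007  0.003 -0.027]
t 6.42 grasp [ 0.5373 -0.2349  0.2399] th 53.9 F [ 0.28 -0.52 -4.31] T [ 0.028 -0.004 -0.042] w 0.176 gf 71.9
0.5372,-0.2368,0.24,54.1 shift mm [-1.5  1.2 -0.1] rv deg [ 0.05 -0.07 -0.2 ]
```

View pics/c4.png

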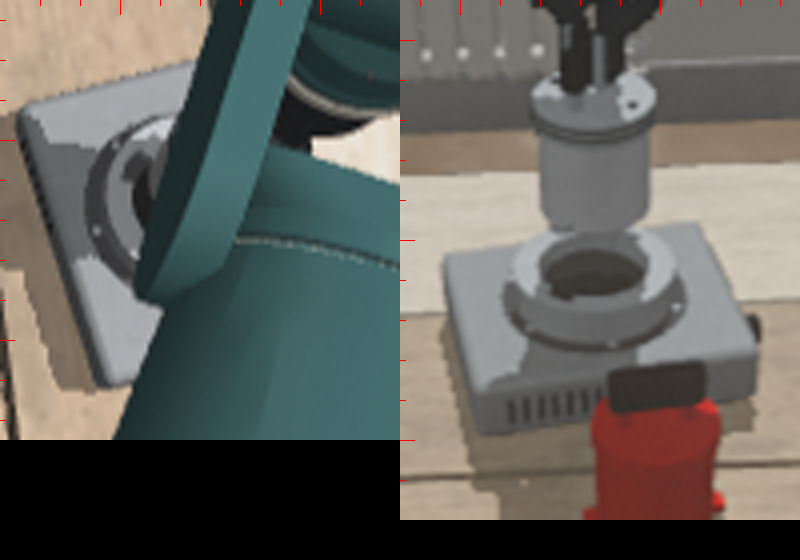

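The top view is blocked by the arm, with only a bit of the collar visible near (140,190). The side view shows the jar centred over the collar, with the lid spanning crop x 530–657 and the ring 511–677. I'll compare these extents with the model to refine the offset.

```bash
cat > sidefit.py <<'E'
from geo import *
import sys
z=np.load("pics/last_side.npz");cam=Cam(z);K=-.0996
t=np.linspace(0,2*np.pi,721)
def ext(x,y,zz,r):
    p=cam.proj(np.c_[x+r*np.cos(t),y+r*np.sin(t),0*t+zz],K)
    return [p[:,0].min(),p[:,0].max(),p[:,1].min(),p[:,1].max()]
def crop(e): return np.round([(e[0]+.375-235)*4+400,(e[1]+.375-235)*4+400,(e[2]+.375-90)*4,(e[3]+.375-90)*4],1)
gx,gy,gz=.5373,-.2349,.2399-.1128
for n,a in {"lidtop":(gx,gy,gz+.084,.04),"lidbot":(gx,gy,gz+.066,.04),"body66":(gx,gy,gz+.066,.038),"body3":(gx,gy,gz+.003,.038),"foot":(gx,gy,gz,.036),
 "collar":(.5372,-.2368,.08,.056),"bore":(.5372,-.2368,.08,.0395),"bore72":(.5372,-.2368,.072,.0395),"collarbase":(.5372,-.2368,.052,.056)}.items(): print(n,crop(ext(*a)))
for d in ((.002,0,0),(0,.002,0)): print(d,crop(ext(.5372+d[0],-.2368+d[1],.08,.056))-crop(ext(.5372,-.2368,.08,.056)))
E
python3 sidefit.py; python3 - <<'E'
import numpy as np,cv2
# sub-pixel edges: horizontal grey profiles on side image
g=cv2.cvtColor(np.load("pics/last_side.npz")["img"],cv2.COLOR_RGB2GRAY).astype(int)
for y in(115,118,130,136,140): print(y,g[y,264:304].tolist())
for x in(283,): print("col",g[100:185,x].tolist())
print(157,g[157,255:312].tolist());print(160,g[160,255:312].tolist())
E
```

```text
lidtop [530.4 654.5  66.8 126.9]
lidbot [531.4 654.2  91.1 152.1]
body66 [534.5 651.1  92.6 150.5]
body3 [537.7 650.  173.9 234.2]
foot [540.8 647.  179.1 236.3]
collar [514.5 674.9 219.4 310.3]
bore [538.1 651.2 231.9 296. ]
bore72 [538.5 651.1 241.3 305.6]
collarbase [516.2 674.1 251.7 343.6]
(0.002, 0, 0) [-2.8 -2.8  0.1  0.1]
(0, 0.002, 0) [0.1 0.3 1.5 1.8]
115 [88, 86, 85, 84, 101, 117, 115, 113, 113, 120, 121, 114, 110, 105, 101, 96, 101, 110, 114, 115, 115, 115, 115, 114, 116, 152, 180, 168, 137, 128, 157, 180, 182, 177, 145, 88, 84, 86, 86, 87]
118 [85, 85, 84, 73, 72, 95, 111, 117, 118, 117, 117, 118, 117, 116, 114, 114, 116, 116, 115, 115, 115, 114, 114, 115, 113, 115, 153, 182, 181, 178, 173, 148, 115, 78, 73, 83, 84, 84, 83, 84]
130 [132, 132, 132, 133, 134, 125, 111, 115, 117, 117, 116, 117, 116, 116, 116, 115, 113, 113, 112, 111, 111, 109, 108, 107, 108, 110, 111, 111, 110, 110, 110, 108, 105, 120, 136, 134, 132, 131, 131, 132]
136 [195, 197, 198, 198, 199, 175, 113, 112, 115, 117, 115, 116, 114, 114, 114, 113, 112, 112, 110, 110, 111, 111, 110, 109, 110, 111, 113, 113,
[... 481 characters left out ...]
13, 115, 113, 103, 99, 101, 101, 76, 63, 65, 64, 65, 64, 58, 56, 56, 56, 54, 58, 108, 118, 118, 114, 103, 99, 98, 98, 98, 98, 98, 91, 71, 66, 85, 99, 100, 99, 102, 103, 97]
157 [156, 157, 156, 156, 156, 156, 154, 150, 162, 177, 178, 178, 179, 177, 151, 97, 82, 68, 64, 64, 64, 64, 65, 65, 65, 65, 65, 64, 64, 64, 66, 65, 66, 65, 65, 65, 66, 65, 64, 66, 74, 101, 154, 182, 181, 179, 180, 176, 154, 147, 159, 158, 159, 158, 158, 159, 158]
160 [156, 156, 156, 156, 157, 151, 133, 123, 124, 152, 181, 182, 181, 181, 160, 112, 86, 67, 60, 59, 58, 57, 57, 56, 55, 56, 56, 58, 56, 57, 55, 56, 56, 55, 55, 54, 53, 56, 61, 74, 101, 155, 182, 180, 181, 181, 171, 135, 96, 91, 117, 148, 159, 157, 157, 158, 158]
```

```bash
python3 go.py 0.538,-0.238,0.199,54.1
```

```text
t 6.42 grasp [ 0.5373 -0.2349  0.2399] th 53.9 F [ 0.28 -0.52 -4.31] T [ 0.028 -0.004 -0.042] w 0.176 gf 71.9
0.538,-0.238,0.199,54.1 shift mm [-2.   2.5 40.9] rv deg [ 0.05 -0.07 -0.2 ]
```

Emit:
{"op": "apply_moves", "data": {
  "targets": [
    {"grip": 10, "x": -0.001, "y": 0.001, "z": 0.01, "wx": 0, "wy": 0, "wz": -0.2},
    {"grip": 10, "x": -0.002, "y": 0.0025, "z": 0.022, "wx": 0, "wy": 0, "wz": -0.2},
    {"grip": 10, "x": -0.002, "y": 0.0025, "z": 0.032, "wx": 0, "wy": 0, "wz": -0.2},
    {"grip": 10, "x": -0.002, "y": 0.0025, "z": 0.038, "wx": 0, "wy": 0, "wz": -0.2},
    {"grip": 10, "x": -0.002, "y": 0.0025, "z": 0.041, "wx": 0, "wy": 0, "wz": -0.2},
    {"grip": 10, "x": -0.002, "y": 0.0025, "z": 0.041, "wx": 0, "wy": 0, "wz": -0.2}
  ]
}}

```text
clock: 6.92
tcp_pos: [0.5378, -0.2384, 0.3518]
eef_rot: [-0.001, 0.891, 0.455, -0.0]
wrist_force: [0.4, -0.1, -4.6]
gripper_width: 0.175
grip_force: 71.9
```

```bash
python3 wt.py; python3 go.py 0.538,-0.238,0.199,54.1 ;python3 - <<'E'
import numpy as np,cv2
im=cv2.cvtColor(np.load("pics/last_side.npz")["img"],cv2.COLOR_RGB2BGR)[105:195,235:335]
cv2.imwrite("pics/c5.png",cv2.resize(im,None,fx=6,fy=6,interpolation=cv2.INTER_CUBIC))
E
```

```text
F [-0.25 -0.05 -4.95] [0.43 0.61 0.72] T [ 0.012 -0.013  0.006]
t 7.22 grasp [ 0.5381 -0.2383  0.1986] th 54.09 F [-0.42 -0.61 -6.14] T [ 0.011 -0.016  0.001] w 0.174 gf 71.9
0.538,-0.238,0.199,54.1 shift mm [ 0.3 -0.2 -0.4] rv deg [ 0.04 -0.06 -0.01]
```

View pics/c5.png

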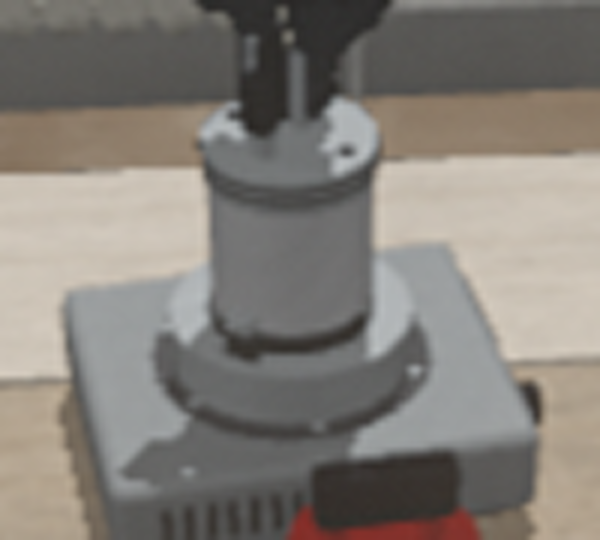

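The jar stands just above the collar, body x 210–370 over bore, with the front lug slot visible under it at about (240,345). I'll now feel it down.

Emit:
{"op": "apply_moves", "data": {
  "targets": [
    {"grip": 10, "x": 0, "y": 0, "z": 0.001, "wx": 0, "wy": 0, "wz": 0},
    {"grip": 10, "x": 0, "y": 0, "z": 0.0025, "wx": 0, "wy": 0, "wz": 0},
    {"grip": 10, "x": 0, "y": 0, "z": 0.004, "wx": 0, "wy": 0, "wz": 0},
    {"grip": 10, "x": 0, "y": 0, "z": 0.0055, "wx": 0, "wy": 0, "wz": 0},
    {"grip": 10, "x": 0, "y": 0, "z": 0.007, "wx": 0, "wy": 0, "wz": 0},
    {"grip": 10, "x": 0, "y": 0, "z": 0.008, "wx": 0, "wy": 0, "wz": 0},
    {"grip": 10, "x": 0, "y": 0, "z": 0.008, "wx": 0, "wy": 0, "wz": 0}
  ]
}}

```text
clock: 7.8
tcp_pos: [0.5379, -0.2383, 0.3448]
eef_rot: [-0.0, 0.891, 0.455, 0.0]
wrist_force: [0.6, 1.2, -4.5]
gripper_width: 0.173
grip_force: 72.0
```

```bash
python3 wt.py; python3 go.py
```

```text
F [ 0.26  0.17 -4.71] [0.24 0.63 0.36] T [ 0.078 -0.014 -0.011]
t 8.1 grasp [ 0.538  -0.2383  0.1901] th 54.09 F [ 0.   -0.26 -4.96] T [ 0.093 -0.031  0.01 ] w 0.175 gf 72.0
```

Emit:
{"op": "apply_moves", "data": {
  "targets": [
    {"grip": 10, "x": 0, "y": 0, "z": 0.001, "wx": 0, "wy": 0, "wz": 0},
    {"grip": 10, "x": 0, "y": 0, "z": 0.002, "wx": 0, "wy": 0, "wz": 0},
    {"grip": 10, "x": 0, "y": 0, "z": 0.003, "wx": 0, "wy": 0, "wz": 0},
    {"grip": 10, "x": 0, "y": 0, "z": 0.004, "wx": 0, "wy": 0, "wz": 0},
    {"grip": 10, "x": 0, "y": 0, "z": 0.004, "wx": 0, "wy": 0, "wz": 0}
  ]
}}

```text
clock: 8.52
tcp_pos: [0.5381, -0.2381, 0.3437]
eef_rot: [0.001, 0.891, 0.455, 0.001]
wrist_force: [-4.4, 7.5, 17.1]
gripper_width: 0.175
grip_force: 75.2
```

```bash
python3 wt.py; python3 go.py
```

```text
F [-3.94  7.22 16.97] [0.47 0.47 0.48] T [ 1.05   1.055 -0.159]
t 8.82 grasp [ 0.5386 -0.2381  0.1886] th 54.1 F [-3.79  7.95 16.28] T [ 1.058  1.01  -0.203] w 0.174 gf 75.2
```

Contact at about 20 N. The force and moment place it on the mill's -y side of the rim, so the jar sits too far toward -y. I'll back up, shift about +1.8 mm in y and -0.6 mm in x, and try again.

Emit:
{"op": "apply_moves", "data": {
  "targets": [
    {"grip": 10, "x": 0, "y": 0, "z": -0.002, "wx": 0, "wy": 0, "wz": 0},
    {"grip": 10, "x": 0, "y": 0, "z": -0.0045, "wx": 0, "wy": 0, "wz": 0},
    {"grip": 10, "x": 0.0006, "y": -0.0008, "z": -0.0045, "wx": 0, "wy": 0, "wz": 0},
    {"grip": 10, "x": 0.0011, "y": -0.0015, "z": -0.0045, "wx": 0, "wy": 0, "wz": 0},
    {"grip": 10, "x": 0.0011, "y": -0.0015, "z": -0.0035, "wx": 0, "wy": 0, "wz": 0},
    {"grip": 10, "x": 0.0011, "y": -0.0015, "z": -0.0025, "wx": 0, "wy": 0, "wz": 0},
    {"grip": 10, "x": 0.0011, "y": -0.0015, "z": -0.0018, "wx": 0, "wy": 0, "wz": 0},
    {"grip": 10, "x": 0.0011, "y": -0.0015, "z": -0.001, "wx": 0, "wy": 0, "wz": 0},
    {"grip": 10, "x": 0.0011, "y": -0.0015, "z": -0.0003, "wx": 0, "wy": 0, "wz": 0},
    {"grip": 10, "x": 0.0011, "y": -0.0015, "z": 0, "wx": 0, "wy": 0, "wz": 0}
  ]
}}

```text
clock: 9.65
tcp_pos: [0.5374, -0.2366, 0.341]
eef_rot: [-0.0, 0.891, 0.455, 0.0]
wrist_force: [1.8, 0.5, -3.7]
gripper_width: 0.177
grip_force: 72.1
```

```bash
python3 wt.py; python3 go.py
```

```text
F [ 1.4   0.77 -4.31] [0.2  0.23 0.84] T [ 0.186 -0.343  0.007]
t 9.95 grasp [ 0.5374 -0.2365  0.1861] th 54.08 F [ 1.4   0.99 -4.85] T [ 0.147 -0.349 -0.009] w 0.179 gf 72.0
```

The lugs have entered and the residual force is small, so I'll keep easing down to the pad.

Emit:
{"op": "apply_moves", "data": {
  "targets": [
    {"grip": 10, "x": 0.0003, "y": 0.0001, "z": 0.0005, "wx": 0, "wy": 0, "wz": 0},
    {"grip": 10, "x": 0.0003, "y": 0.0001, "z": 0.0015, "wx": 0, "wy": 0, "wz": 0},
    {"grip": 10, "x": 0.0003, "y": 0.0001, "z": 0.0025, "wx": 0, "wy": 0, "wz": 0},
    {"grip": 10, "x": 0.0003, "y": 0.0001, "z": 0.0035, "wx": 0, "wy": 0, "wz": 0},
    {"grip": 10, "x": 0.0003, "y": 0.0001, "z": 0.0045, "wx": 0, "wy": 0, "wz": 0},
    {"grip": 10, "x": 0.0003, "y": 0.0001, "z": 0.0055, "wx": 0, "wy": 0, "wz": 0},
    {"grip": 10, "x": 0.0003, "y": 0.0001, "z": 0.0055, "wx": 0, "wy": 0, "wz": 0}
  ]
}}

```text
clock: 10.53
tcp_pos: [0.5376, -0.2364, 0.3357]
eef_rot: [-0.0, 0.891, 0.455, 0.0]
wrist_force: [-0.5, 1.9, -0.2]
gripper_width: 0.174
grip_force: 72.7
```

```bash
python3 wt.py; python3 go.py
```

```text
F [-0.78  1.25 -0.62] [0.28 0.44 0.8 ] T [0.253 0.073 0.021]
t 10.83 grasp [ 0.5377 -0.2363  0.1808] th 54.09 F [-0.54  1.09  0.47] T [0.261 0.084 0.068] w 0.173 gf 72.7
```

Emit:
{"op": "apply_moves", "data": {
  "targets": [
    {"grip": 10, "x": 0.0001, "y": -0.0002, "z": 0.001, "wx": 0, "wy": 0, "wz": 0},
    {"grip": 10, "x": 0.0001, "y": -0.0002, "z": 0.0025, "wx": 0, "wy": 0, "wz": 0},
    {"grip": 10, "x": 0.0001, "y": -0.0002, "z": 0.004, "wx": 0, "wy": 0, "wz": 0},
    {"grip": 10, "x": 0.0001, "y": -0.0002, "z": 0.0055, "wx": 0, "wy": 0, "wz": 0},
    {"grip": 10, "x": 0.0001, "y": -0.0002, "z": 0.007, "wx": 0, "wy": 0, "wz": 0},
    {"grip": 10, "x": 0.0001, "y": -0.0002, "z": 0.008, "wx": 0, "wy": 0, "wz": 0},
    {"grip": 10, "x": 0.0001, "y": -0.0002, "z": 0.009, "wx": 0, "wy": 0, "wz": 0},
    {"grip": 10, "x": 0.0001, "y": -0.0002, "z": 0.0095, "wx": 0, "wy": 0, "wz": 0},
    {"grip": 10, "x": 0.0001, "y": -0.0002, "z": 0.0095, "wx": 0, "wy": 0, "wz": 0}
  ]
}}

```text
clock: 11.58
tcp_pos: [0.5375, -0.2362, 0.3262]
eef_rot: [-0.0, 0.891, 0.455, 0.0]
wrist_force: [-0.3, -1.2, 3.9]
gripper_width: 0.178
grip_force: 73.5
```

```bash
python3 wt.py; python3 go.py
```

```text
F [-0.02 -0.5   4.79] [0.57 0.26 0.28] T [-0.049 -0.026  0.011]
t 11.88 grasp [ 0.5377 -0.2361  0.1712] th 54.09 F [ 0.   -0.3   5.36] T [-0.074 -0.048  0.055] w 0.175 gf 73.4
```

Emit:
{"op": "apply_moves", "data": {
  "targets": [
    {"grip": 10, "x": 0, "y": 0, "z": 0.0008, "wx": 0, "wy": 0, "wz": 0},
    {"grip": 10, "x": 0, "y": 0, "z": 0.0008, "wx": 0, "wy": 0, "wz": 1},
    {"grip": 10, "x": 0, "y": 0, "z": 0.0008, "wx": 0, "wy": 0, "wz": 3},
    {"grip": 10, "x": 0, "y": 0, "z": 0.0008, "wx": 0, "wy": 0, "wz": 5},
    {"grip": 10, "x": 0, "y": 0, "z": 0.0008, "wx": 0, "wy": 0, "wz": 7},
    {"grip": 10, "x": 0, "y": 0, "z": 0.0008, "wx": 0, "wy": 0, "wz": 9},
    {"grip": 10, "x": 0, "y": 0, "z": 0.0008, "wx": 0, "wy": 0, "wz": 10},
    {"grip": 10, "x": 0, "y": 0, "z": 0.0008, "wx": 0, "wy": 0, "wz": 10}
  ]
}}

```text
clock: 12.55
tcp_pos: [0.5376, -0.2362, 0.3254]
eef_rot: [-0.0, 0.927, 0.375, 0.001]
wrist_force: [-0.2, -0.1, 5.9]
gripper_width: 0.172
grip_force: 73.4
```

```bash
python3 wt.py; python3 go.py
```

```text
F [0.25 0.08 5.5 ] [0.4  0.56 0.39] T [-0.029 -0.089  0.019]
t 12.85 grasp [ 0.5377 -0.2361  0.1705] th 44.09 F [ 0.47 -0.39  5.34] T [ 0.004 -0.067  0.041] w 0.173 gf 73.5
```

It turns freely, so I'll continue to about 43°.

Emit:
{"op": "apply_moves", "data": {
  "targets": [
    {"grip": 10, "x": 0, "y": 0, "z": 0, "wx": 0, "wy": 0, "wz": 2},
    {"grip": 10, "x": 0, "y": 0, "z": 0, "wx": 0, "wy": 0, "wz": 5},
    {"grip": 10, "x": 0, "y": 0, "z": 0, "wx": 0, "wy": 0, "wz": 8},
    {"grip": 10, "x": 0, "y": 0, "z": 0, "wx": 0, "wy": 0, "wz": 11.5},
    {"grip": 10, "x": 0, "y": 0, "z": 0, "wx": 0, "wy": 0, "wz": 15},
    {"grip": 10, "x": 0, "y": 0, "z": 0, "wx": 0, "wy": 0, "wz": 18.5},
    {"grip": 10, "x": 0, "y": 0, "z": 0, "wx": 0, "wy": 0, "wz": 22},
    {"grip": 10, "x": 0, "y": 0, "z": 0, "wx": 0, "wy": 0, "wz": 25},
    {"grip": 10, "x": 0, "y": 0, "z": 0, "wx": 0, "wy": 0, "wz": 28},
    {"grip": 10, "x": 0, "y": 0, "z": 0, "wx": 0, "wy": 0, "wz": 31},
    {"grip": 10, "x": 0, "y": 0, "z": 0, "wx": 0, "wy": 0, "wz": 33},
    {"grip": 10, "x": 0, "y": 0, "z": 0, "wx": 0, "wy": 0, "wz": 33}
  ]
}}

```text
clock: 13.85
tcp_pos: [0.5376, -0.2362, 0.3255]
eef_rot: [-0.0, 0.995, 0.095, 0.0]
wrist_force: [0.4, -0.3, 4.4]
gripper_width: 0.172
grip_force: 73.5
```

```bash
python3 wt.py; python3 go.py
```

```text
F [-0.06 -0.27  5.44] [0.37 0.52 0.23] T [-0.079 -0.093 -0.038]
t 14.15 grasp [ 0.5377 -0.2361  0.1705] th 11.08 F [-0.09 -0.37  5.5 ] T [-0.113 -0.094 -0.086] w 0.172 gf 73.6
```

Next, feel for the stop in small steps.

Emit:
{"op": "apply_moves", "data": {
  "targets": [
    {"grip": 10, "x": 0, "y": 0, "z": 0, "wx": 0, "wy": 0, "wz": 1},
    {"grip": 10, "x": 0, "y": 0, "z": 0, "wx": 0, "wy": 0, "wz": 2},
    {"grip": 10, "x": 0, "y": 0, "z": 0, "wx": 0, "wy": 0, "wz": 3},
    {"grip": 10, "x": 0, "y": 0, "z": 0, "wx": 0, "wy": 0, "wz": 4},
    {"grip": 10, "x": 0, "y": 0, "z": 0, "wx": 0, "wy": 0, "wz": 4}
  ]
}}

```text
clock: 14.57
tcp_pos: [0.5376, -0.2362, 0.3255]
eef_rot: [-0.0, 0.998, 0.061, 0.0]
wrist_force: [0.1, 0.1, 6.2]
gripper_width: 0.173
grip_force: 73.4
```

```bash
python3 wt.py; python3 go.py
```

```text
F [0.04 0.24 5.72] [0.48 0.46 0.24] T [-0.09  -0.092  0.037]
t 14.87 grasp [ 0.5377 -0.2361  0.1705] th 7.09 F [-0.49  0.63  5.6 ] T [-0.06  -0.141  0.072] w 0.171 gf 73.5
```

Emit:
{"op": "apply_moves", "data": {
  "targets": [
    {"grip": 10, "x": 0, "y": 0, "z": 0, "wx": 0, "wy": 0, "wz": 0.7},
    {"grip": 10, "x": 0, "y": 0, "z": 0, "wx": 0, "wy": 0, "wz": 1.4},
    {"grip": 10, "x": 0, "y": 0, "z": 0, "wx": 0, "wy": 0, "wz": 2},
    {"grip": 10, "x": 0, "y": 0, "z": 0, "wx": 0, "wy": 0, "wz": 2}
  ]
}}

```text
clock: 15.2
tcp_pos: [0.5376, -0.2362, 0.3255]
eef_rot: [-0.0, 0.999, 0.044, 0.0]
wrist_force: [0.1, -0.1, 5.7]
gripper_width: 0.17
grip_force: 73.4
```

```bash
python3 wt.py; python3 go.py
```

```text
F [ 0.03 -0.27  5.43] [0.4  0.4  0.47] T [-0.157 -0.039  0.671]
t 15.5 grasp [ 0.5377 -0.2361  0.1705] th 5.12 F [-0.22  0.23  5.53] T [-0.175 -0.041  0.705] w 0.173 gf 73.4
```

Stop felt, at 0.67 N·m. Now I let go there.

Emit:
{"op": "apply_moves", "data": {
  "targets": [
    {"grip": 19, "x": 0, "y": 0, "z": 0, "wx": 0, "wy": 0, "wz": 0},
    {"grip": 24, "x": 0, "y": 0, "z": 0, "wx": 0, "wy": 0, "wz": 0},
    {"grip": 30, "x": 0, "y": 0, "z": 0, "wx": 0, "wy": 0, "wz": 0},
    {"grip": 40, "x": 0, "y": 0, "z": 0, "wx": 0, "wy": 0, "wz": 0},
    {"grip": 50, "x": 0, "y": 0, "z": 0, "wx": 0, "wy": 0, "wz": 0},
    {"grip": 60, "x": 0, "y": 0, "z": 0, "wx": 0, "wy": 0, "wz": 0},
    {"grip": 60, "x": 0, "y": 0, "z": 0, "wx": 0, "wy": 0, "wz": 0}
  ]
}}

```text
clock: 16.08
tcp_pos: [0.5375, -0.2362, 0.3252]
eef_rot: [-0.0, 0.999, 0.044, 0.0]
wrist_force: [-0.8, 0.2, -0.3]
gripper_width: 0.6
grip_force: 0.0
```

```bash
python3 wt.py; python3 go.py;python3 - <<'E'
import numpy as np,cv2
im=cv2.cvtColor(np.load("pics/last_side.npz")["img"],cv2.COLOR_RGB2BGR)[95:195,235:335]
cv2.imwrite("pics/c6.png",cv2.resize(im,None,fx=6,fy=6,interpolation=cv2.INTER_CUBIC))
E
```

```text
F [-0.09 -0.02  0.03] [0.48 0.51 0.51] T [ 0.012 -0.003  0.017]
t 16.38 grasp [ 0.5376 -0.2361  0.1703] th 5.08 F [ 0.31 -0.78 -0.58] T [0.008 0.022 0.009] w 0.599 gf 0.0
```

View pics/c6.png

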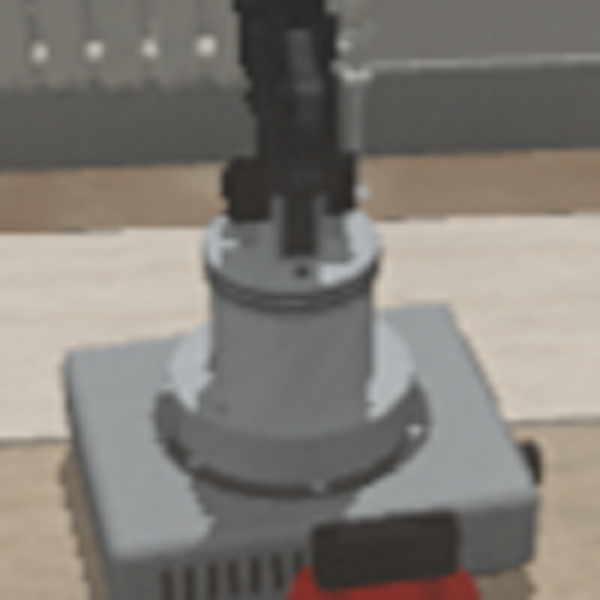

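The jar stands in the collar and the gripper is open around the bar at about (290,190). I'll retreat upward and aside for a clear look.

Emit:
{"op": "apply_moves", "data": {
  "targets": [
    {"grip": 60, "x": 0, "y": 0, "z": -0.008, "wx": 0, "wy": 0, "wz": 0},
    {"grip": 60, "x": 0, "y": 0, "z": -0.025, "wx": 0, "wy": 0, "wz": 0},
    {"grip": 60, "x": 0, "y": 0, "z": -0.05, "wx": 0, "wy": 0, "wz": 0},
    {"grip": 60, "x": 0, "y": 0, "z": -0.08, "wx": 0, "wy": 0, "wz": 0},
    {"grip": 60, "x": 0, "y": 0, "z": -0.105, "wx": 0, "wy": 0, "wz": 0},
    {"grip": 60, "x": -0.01, "y": 0.02, "z": -0.12, "wx": 0, "wy": 0, "wz": 0},
    {"grip": 60, "x": -0.03, "y": 0.05, "z": -0.125, "wx": 0, "wy": 0, "wz": 0},
    {"grip": 60, "x": -0.05, "y": 0.085, "z": -0.125, "wx": 0, "wy": 0, "wz": 0},
    {"grip": 60, "x": -0.07, "y": 0.12, "z": -0.125, "wx": 0, "wy": 0, "wz": 0},
    {"grip": 60, "x": -0.09, "y": 0.155, "z": -0.125, "wx": 0, "wy": 0, "wz": 0},
    {"grip": 60, "x": -0.11, "y": 0.185, "z": -0.125, "wx": 0, "wy": 0, "wz": 0},
    {"grip": 60, "x": -0.13, "y": 0.21, "z": -0.125, "wx": 0, "wy": 0, "wz": 0}
  ]
}}

```text
clock: 17.38
tcp_pos: [0.4253, -0.459, 0.4506]
eef_rot: [-0.0, 0.999, 0.044, 0.0]
wrist_force: [0.8, -0.0, -0.4]
gripper_width: 0.602
grip_force: 0.0
```

Emit:
{"op": "apply_moves", "data": {
  "targets": [
    {"grip": 60, "x": -0.015, "y": 0.025, "z": 0, "wx": 0, "wy": 0, "wz": 0},
    {"grip": 60, "x": -0.03, "y": 0.055, "z": 0, "wx": 0, "wy": 0, "wz": 0},
    {"grip": 60, "x": -0.045, "y": 0.085, "z": 0, "wx": 0, "wy": 0, "wz": 0},
    {"grip": 60, "x": -0.06, "y": 0.115, "z": 0, "wx": 0, "wy": 0, "wz": 0},
    {"grip": 60, "x": -0.07, "y": 0.135, "z": 0, "wx": 0, "wy": 0, "wz": 0},
    {"grip": 60, "x": -0.075, "y": 0.145, "z": 0, "wx": 0, "wy": 0, "wz": 0},
    {"grip": 60, "x": -0.075, "y": 0.145, "z": 0, "wx": 0, "wy": 0, "wz": 0}
  ]
}}

```text
clock: 17.97
tcp_pos: [0.3637, -0.6098, 0.4496]
eef_rot: [-0.001, 0.999, 0.043, 0.0]
wrist_force: [0.5, 0.1, -0.3]
gripper_width: 0.6
grip_force: 0.0
```

```bash
python3 wt.py; python3 go.py;python3 - <<'E'
import numpy as np,cv2
from geo import *
K=dict(top=-.0911,side=-.0996)
C=np.zeros((560,800,3),np.uint8);off=0
for n,(x0,y0,w,h) in dict(top=(320,165,100,110),side=(235,100,100,110)).items():
    z=np.load(f"pics/last_{n}.npz");cam=Cam(z)
    o=cv2.resize(cv2.cvtColor(z["img"],cv2.COLOR_RGB2BGR)[y0:y0+h,x0:x0+w],None,fx=4,fy=4,interpolation=cv2.INTER_CUBIC)
    C[:4*h,off:off+400]=o;off+=400
    b=bar(z["img"],*((350,195,390,235) if n=="top" else (265,105,305,150)))
    for u in(.056,.060,.064,.068): print(n,u,"pred bar",cam.proj([[.5375,-.2363,u+.11]],K[n]).round(2),"lidtop",cam.proj([[.5375,-.2363,u+.084]],K[n]).round(2),"obs",b.round(2))
    m=z["img"].max(2)<75; x1,y1,x2,y2=(350,195,390,235) if n=="top" else (265,105,305,150)
    nn,l,st,ce=cv2.connectedComponentsWithStats(m[y1:y2,x1:x2].astype(np.uint8));i=1+np.argmax(st[1:,4]);print(st[i])
    P=np.argwhere(l==i)[:,::-1].astype(float);ev=np.linalg.svd(P-P.mean(0),full_matrices=False)[2][0]
    print("axis deg",np.degrees(np.arctan2(ev[1],ev[0])))
    for th in(5,9,13,54):
        d=.03*np.array([np.cos(np.radians(th)),np.sin(np.radians(th)),0]);c=np.array([.5375,-.2363,.174]);q=cam.proj([c-d,c+d],K[n]);v=q[1]-q[0];print(th,np.degrees(np.arctan2(v[1],v[0])).round(1))
cv2.imwrite("pics/c7.png",C)
E
```

```text
F [0.5  0.57 0.23] [0.27 0.38 0.52] T [0.001 0.007 0.001]
t 18.27 grasp [ 0.3655 -0.607   0.2955] th 5.15 F [0.23 1.21 0.42] T [-0.027  0.027  0.018] w 0.601 gf 0.0
top 0.056 pred bar [[375.52 205.91]] lidtop [[372.96 208.65]] obs [376.61 205.75]
top 0.06 pred bar [[375.93 205.47]] lidtop [[373.35 208.24]] obs [376.61 205.75]
top 0.064 pred bar [[376.34 205.03]] lidtop [[373.74 207.82]] obs [376.61 205.75]
top 0.068 pred bar [[376.75 204.59]] lidtop [[374.13 207.4 ]] obs [376.61 205.75]
[ 20   0  14  23 205]
axis deg 73.24466326253757
5 -105.2
9 -109.1
13 -113.0
54 -151.7
side 0.056 pred bar [[282.83 128.59]] lidtop [[282.94 137.01]] obs [282.85 125.43]
side 0.06 pred bar [[282.81 127.27]] lidtop [[282.92 135.74]] obs [282.85 125.43]
side 0.064 pred bar [[282.79 125.95]] lidtop [[282.91 134.45]] obs [282.85 125.43]
side 0.068 pred bar [[282.77 124.62]] lidtop [[282.89 133.16]] obs [282.85 125.43]
[  7  15  22  12 223]
axis deg 174.57931264726952
5 175.3
9 173.2
13 171.1
54 141.6
```

View pics/c7.png

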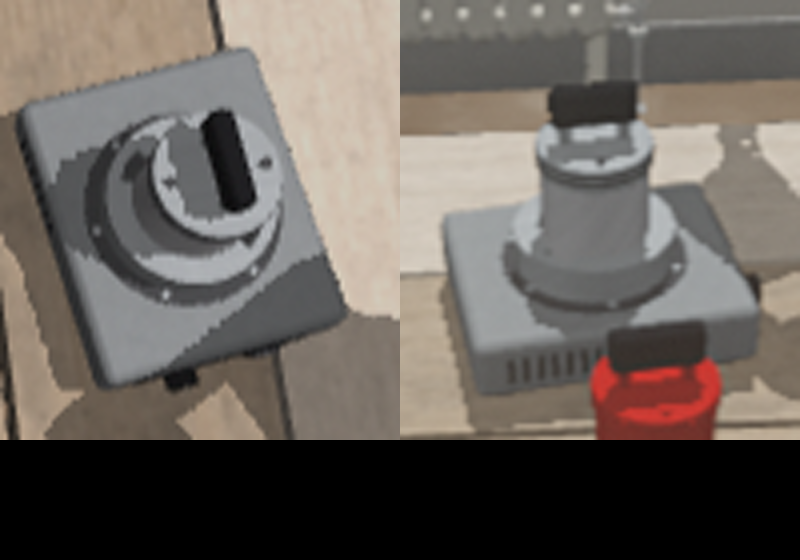

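The bar lies at about 6.5°, near the mill's x axis. Its height puts the jar's underside at 64–66 mm, whereas jammed under the lip would read 60 mm or less. The jar is locked, the robot is clear and the other jar was never touched, so I'm handing in.

```bash
python3 -c "
from station import r
print(r.hand_in())"
```

```text
the job is handed in; nothing more can be done
None
```

The heavier jar (the right-hand one in the top view, about 0.45 kg when lifted) is locked in the mill, by the camera check before hand-in; I never lifted or touched the lighter jar (inferred from the stated masses), nor the tin, cup, brush or scraper; job handed in at about 18 s.

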